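# Hang the bung bin on the louvered bench rack

## Robot

A 6-joint arm with a two-finger parallel gripper is mounted at the origin on the work surface. World frame = base frame: x ahead of the robot, y to its left, z up, the work surface at z = 0. Lengths are in mm, angles in degrees, forces in N, time in s.
With the tool pointing down it reaches from about 350 to 850 mm from the base axis. Payload 8.1 kg.
Tool frame: the origin (TCP) lies midway between the tips of the shut fingers; the grasp point (between the pads) lies 19 mm behind it (r.tcp_to_grasp is the distance from the TCP to the grasp point, in mm); z points along the fingers, y is the direction in which the jaws open and shut (so a half turn about z gives the same grasp; the last joint's range is limited). The gripper opens to 85 mm and grips with 20 to 120 N. Pads are 22 mm wide; open, the fingers measure 114 mm over their backs; the gripper's body (76 mm by 85 mm) begins 54 mm behind the grasp point. The pads swing forward as they close: fully open they stand 13 mm farther back than shut.
Start: joints at [68.56, 7.471, 85.268, -0, 87.261, -4.893], TCP at [170.859, 575.163, 231.292] pointing down, gripper open.
Joint ranges: [-169.43, 169.43], [-51.17, 129.36], [1.28, 143.12], [-76.62, 256.62], [0, 156.53], [-152.29, 152.29]. Speed limits (degrees/s): [136.94, 136.94, 159.86, 180, 180, 180].

## Interface

Orientations are given as [roll, pitch, yaw] about the fixed x, y, z axes, in that order (R = Rz(yaw) Ry(pitch) Rx(roll)).
In Python, from bench import r gives the robot as it stands.
- The arm moves only by the tool jog_arm, never from a script. Its argument "targets" is a list of rows, each a list of 7 numbers: the shift along the tool's x, y, z in m, then the turn, a rotation vector about the tool's x, y, z in rad, then the closure, from 0 (fully open) to 1 (shut). In form: [[dx, dy, dz, wx, wy, wz, claw], ...]. A call has 1 to 5 rows; each row is the pose to reach, as a shift and turn from the pose commanded when the call began, along the tool's axes at that moment; what a row does not reach only later rows make up. A row lasts 1/12 s, in which the tool goes at most 41.7 mm and 7.16 degrees, less where a joint would pass 70% of its speed; a pose out of reach is approached as far as the arm can. A call with a gripper value outside its range is refused whole. The fingers move at their own pace and stop on an object; "newtons" is the grip in N (left out, the last holds). Time passes only in rows, so rows that repeat a pose let the fingers close. It gives the time, the measured TCP pose, the force and the opening at its end, in the units of the state.
- r.sense(): the state, without advancing time (a new reading comes with each control period).
- r.snapshot(name): name is "side" or "top"; returns a dict with "pixels" (400x640x3 uint8, red, green, blue), "fx", "fy", "cx", "cy" (pixels), "origin" and "attitude" of the camera in the world. Camera axes: x right, y down, z forward; pixel columns grow to the right and rows downward; lengths in mm; the calibration is good to about 2 mm. A picture is of the moment at which its call begins. There is no depth.
- r.hand_in(): hands the job in, once; it reports no verdict.
The state is a dict: "time": time; "joint_pos": joint angles; "qd": joint speeds; "joint_efforts": joint torques, N m; "tool_pos": TCP position; "tcp_rot": TCP orientation; "ft_force": force on the tool from outside, world axes, zero at the start; "wrist_torque": the same for the moment, N m; "finger_gap": finger opening in mm.
Only numpy, scipy, OpenCV 4.12 (cv2) and the standard library are available. Lean on these libraries where they do the work, as an engineer would, in place of code of your own. Each camera call takes 0.05 s, during which the arm holds its last target.

## Task

Pick up the small lipped bin with the three weld bungs in it and hang it squarely on the top row of louvers of the bench rack, in the empty place between the two bins already hanging there: lift its rear lip over the louver and let it down gently until the lip has caught, then let go so that it hangs by itself with the bungs still in it. Keep it upright, do not force it against the rack or shove the hanging bins along, and leave the other things on the bench where they are.

Things in the scene. Friction and masses are not known exactly. Their poses are not given: they have to be found in the camera images.
- bin_c (a point): Centre of the bin to hang: open sheet-steel bin 62 mm wide (y), 110 deep (x, pointing back to the lip), 60 high (z up); the centre is 30 mm above its underside. Walls 3 mm; back, and sides over the rear 77 mm, 60 mm high; front wall 32 mm. 0.35 to 0.53 kg with the three bungs, standing on the bench. The only bin there with a lip.
- bin_lip (a point): Middle of the lower edge of the lip's downturn, on its rear face: 64 mm behind and 15 mm above the bin's centre; axes as the bin's. The lip is 58 mm wide: from the back wall's top it goes 9 mm straight back (3 mm thick, flush with the rim), then turns down, 2.5 mm thick, to 15 mm below the rim. Slot between downturn and back wall: 6.5 mm wide, 12 mm deep.
- bung0_c (a point): Centre of a loose round weld bung in the bin, 24 mm diameter, 18 mm high, 55 g (the foremost at the start).
- bung1_c (a point): Centre of the second loose bung in the bin, same size (the middle one at the start).
- bung2_c (a point): Centre of the third loose bung in the bin, same size (the rearmost at the start).
- rack: Stand of the louvered bench rack, fixed; origin on the bench below the middle of its sheet; x points into the sheet (away from the open front), y along the rows, z up. The grey steel sheet, 420 mm wide, 30 to 235 mm above the bench, sits on adjustable studs: its front face, louvers and hung bins stand up to 12 mm before or behind the nominal plane x = 0 (not measured; rigid).
- row_mid (a point): Point of the stand at the height of the top row's upper edges (200 mm), middle of the row, on the nominal plane; rack's axes. Louvers: 68 mm wide upright tongues, 2 mm thick, 14 mm apart, 5 mm clear before the sheet, open upwards, at least 16 mm deep; plain sheet for 35 mm above the top row. A downturn sliding down the sheet's face goes in behind the tongue.
- bin_a (a joint): Place along the top row of the bin hanging on the rack's +y side, which is of the same make and size as the bin to hang: its middle is at y = 0.140 + value (m) in the rack's frame. It slides if pushed with about 6 N. A bin has caught when its lip rests on the tongues' edges, underside 143 mm above the bench; let go, it settles a few mm forward and about 5 degrees nose-down.
- bin_b (a joint): The same for the bin hanging on the rack's -y side: its middle is at y = -0.140 + value (m) in the rack's frame.
- tray: Bystander: open bin of the same make and size (110 x 62 x 60 mm) but empty and without a lip; origin under its middle.
- elbow: Bystander: loose steel pipe elbow, 42 mm pipe, about 110 mm over all, lying on the bench; origin about its middle.
- flange: Bystander: loose steel neck flange, 84 mm diameter, 34 mm high; origin under its middle.
- hammer: Bystander: hammer lying on the bench near the robot, origin near its middle.
- brush: Bystander: wire brush with a wooden back, 200 mm long, lying near the robot; origin near its middle.
- square: Bystander: triangular steel welding square, 75 mm, 18 mm thick; origin about its middle.
Things that resemble listed ones, but are neither listed nor needed, are in the scene too. Leave any green or pink look-alike of the part that bears bung0_c alone.

How it is judged:
By the outcome, as a careful person would: the job done as asked, in the order asked, and still so for the second after the job is handed in, with the robot touching nothing.
It also fails if it takes over 51 s, if anything falls off the work surface, if the arm or the gripper's body presses on something with over 40 N, if the wrist force passes 120 N, or if a joint passes its speed limit or range.

## Working session

There is one attempt and no reset: what is moved stays moved. The work goes in short steps, Python scripts to look and compute and a tool call to move; the robot and the scene stay as the last step left them, time stands still between calls to the robot, and variables do not carry over. Pictures are saved under pics/ and viewed, and the job is handed in when it is done.

Besides the shell and the picture viewer there is one more tool, called after "Call:" by a JSON object that holds its "method" and its "body". jog_arm: Moves the arm, as the interface text tells. Its arguments: {"type":"object","properties":{"targets":{"type":"array","items":{"type":"array","items":{"type":"number"}}},"newtons":{"type":"number"}},"required":["targets"]}

```bash
ls; mkdir -p pics
python3 - <<'E'
from bench import r
import cv2,pickle
print(r.sense())
for n in("side","top"):
    s=r.snapshot(n); pickle.dump(s,open(f"{n}0.pkl","wb"))
    cv2.imwrite(f"pics/{n}0.png",s["pixels"][:,:,::-1])
    print({k:v for k,v in s.items() if k!="pixels"})
E
```

```text
pics
{'time': 0.0, 'joint_pos': array([ 6.85605424e+01,  7.51412820e+00,  8.53294759e+01,  1.69368047e-03,
        8.72602162e+01, -4.89616692e+00]), 'qd': array([-0.05955341, -0.04978189,  0.0796432 , -0.03134953,  0.10534542,
       -0.05506057]), 'joint_efforts': array([-7.91029288e-04, -5.69428396e+01, -5.00537074e+01, -3.43138145e-04,
        1.56842871e-02,  1.86290271e-05]), 'tool_pos': array([170.64531016, 574.6590596 , 230.25274761]), 'tcp_rot': array([-1.79896703e+02, -1.05465083e-02,  1.63456617e+02]), 'ft_force': array([-0.49571572, -0.63084276, -0.44893999]), 'wrist_torque': array([ 0.03195812,  0.00514493, -0.07037695]), 'finger_gap': 85.45980263339902}
{'fx': 418.8606290765254, 'fy': 418.8606290765254, 'cx': 323.493406715401, 'cy': 201.90107801692182, 'origin': array([ 136.21968074, -577.2535479 ,  680.13949498]), 'attitude': array([-1.28199624e+02, -2.95649757e-04, -3.78588050e+01])}
{'fx': 390.1675544212702, 'fy': 390.1675544212702, 'cx': 319.05982283803775, 'cy': 200.70443713497446, 'origin': array([ 481.69841762,  -26.56060442, 1096.6395233 ]), 'attitude': array([-1.74777294e+02,  9.50862517e-02, -9.13054695e+01])}
```

View pics/side0.png

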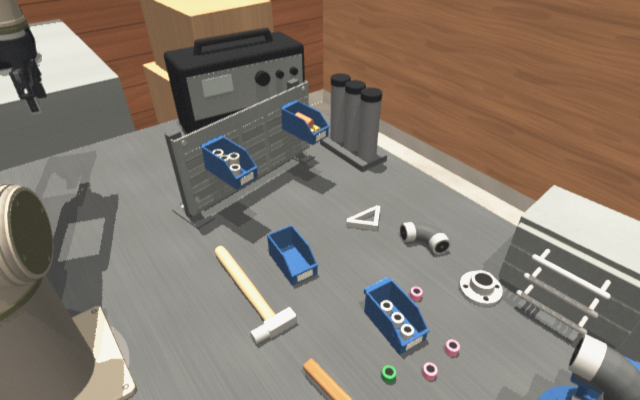

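View pics/top0.png

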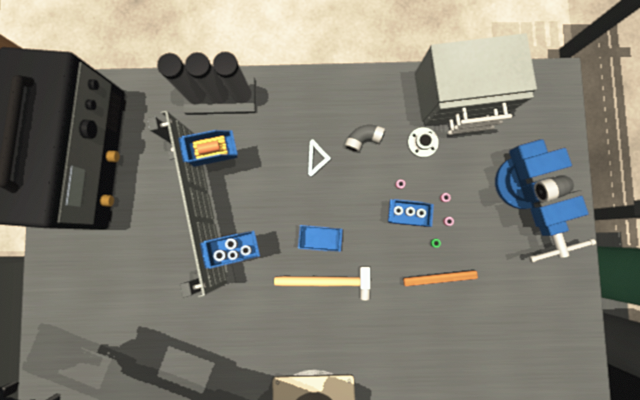

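Candidates for the bin: bungs bin at side (397,315)/top (410,213); empty tray at side (292,255)/top (320,238); hung bins at top (230,250) and (210,147). By the description (bungs in it, standing on the bench) it is the first. I'll check that in close crops.

```bash
cat > h.py <<'E'
import numpy as np,cv2,pickle
from scipy.spatial.transform import Rotation as R
def cam(s): return np.array(s["origin"]),R.from_euler("xyz",s["attitude"],degrees=True).as_matrix()
def proj(s,P):
    o,A=cam(s); p=(np.atleast_2d(P)-o)@A
    return np.c_[s["fx"]*p[:,0]/p[:,2]+s["cx"],s["fy"]*p[:,1]/p[:,2]+s["cy"]]
def ray_z(s,uv,z):
    o,A=cam(s); d=A@np.array([(uv[0]-s["cx"])/s["fx"],(uv[1]-s["cy"])/s["fy"],1]); return o+d*(z-o[2])/d[2]
def load(n): return pickle.load(open(n+".pkl","rb"))
def crop(s,u0,v0,w,h,k,name,grid=10):
    im=s["pixels"][v0:v0+h,u0:u0+w,::-1]
    im=cv2.resize(im,None,fx=k,fy=k,interpolation=cv2.INTER_CUBIC)
    for u in range((u0//grid+1)*grid,u0+w,grid):
        cv2.line(im,(int((u-u0+.5)*k),0),(int((u-u0+.5)*k),6),(0,255,255),1); cv2.putText(im,str(u),(int((u-u0+.5)*k)-10,16),0,.35,(0,255,255),1)
    for v in range((v0//grid+1)*grid,v0+h,grid):
        cv2.line(im,(0,int((v-v0+.5)*k)),(6,int((v-v0+.5)*k)),(0,255,255),1); cv2.putText(im,str(v),(8,int((v-v0+.5)*k)+4),0,.35,(0,255,255),1)
    cv2.imwrite("pics/"+name,im)
E
python3 - <<'E'
from h import *
s=load("side0");t=load("top0")
crop(s,355,270,80,85,7,"c1.png");crop(t,380,190,60,45,12,"c2.png")
crop(s,160,75,175,145,4.5,"c3.png");crop(t,145,100,125,205,2.9,"c4.png")
E
```

```text
(no output)
```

View pics/c1.png

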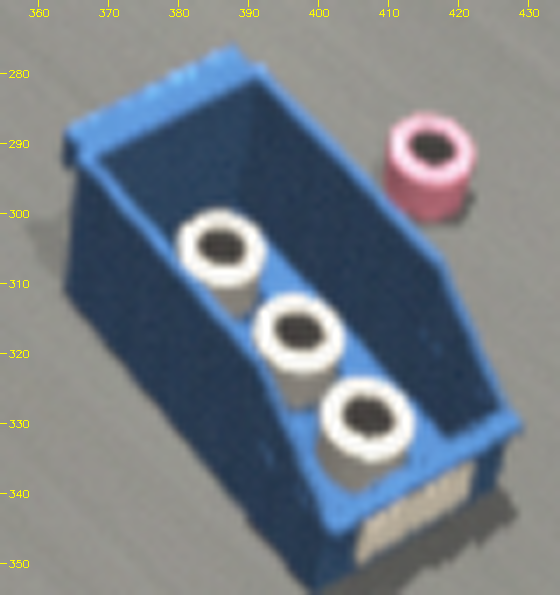

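View pics/c2.png

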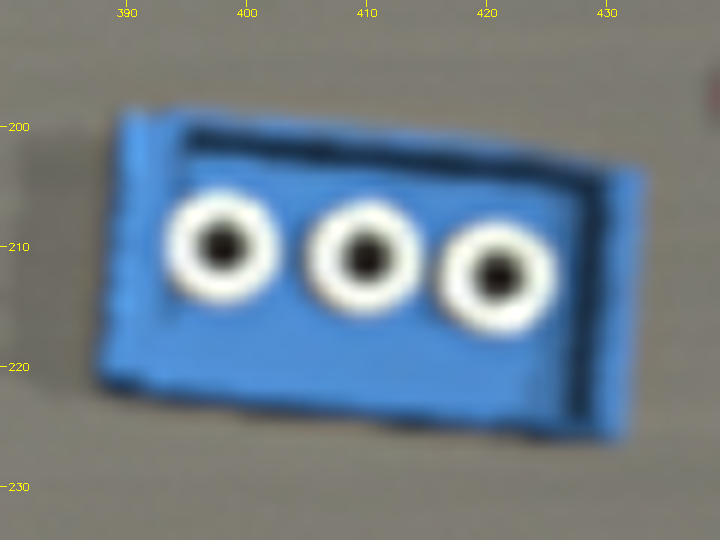

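View pics/c3.png

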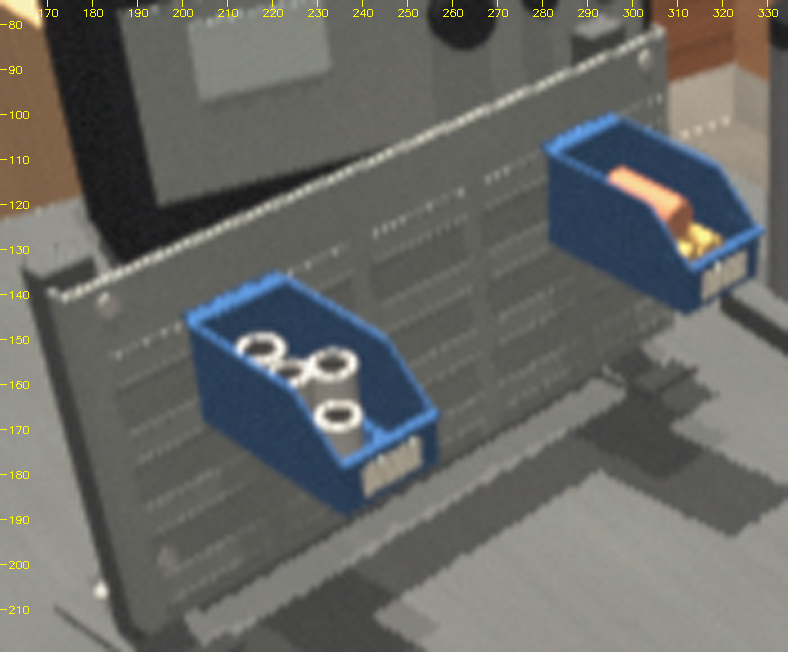

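View pics/c4.png

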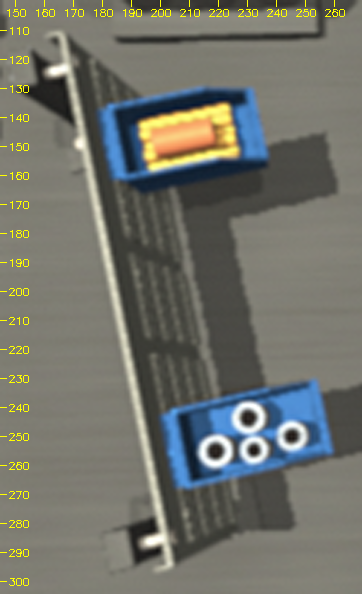

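The crops confirm it: the bin at side (397,315) has a lip on its rear edge (364,288)-(387,276) and three white bungs. The green and pink bungs lie outside it. Next I fit poses.

```bash
cat > fit.py <<'E'
from h import *
from scipy.optimize import least_squares
s=load("side0");t=load("top0")
def tf(p,P,z): 
    c,si=np.cos(p[2]),np.sin(p[2]); P=np.array(P,float)
    return np.c_[p[0]+c*P[:,0]-si*P[:,1],p[1]+si*P[:,0]+c*P[:,1],P[:,2]+z]
def fit(S,T,z,p0,pitch=0):
    def f(p):
        def pts(L):
            P=np.array([a for a,_ in L],float)
            if pitch: P=P@R.from_euler("y",pitch,degrees=True).as_matrix().T
            return tf(p,P,z)
        e=[proj(c,pts(L))-np.array([b for _,b in L]) for c,L in((s,S),(t,T)) if L]
        return np.concatenate(e).ravel()
    q=least_squares(f,p0,x_scale=[10,10,.1],loss="soft_l1"); return q.x,f(q.x).reshape(-1,2)
if __name__=="__main__":
    np.set_printoptions(precision=2,suppress=True)
    S=[((64,29,30),(364,288)),((64,-29,30),(387,276)),((-22,31,30),(391,320)),((-22,-31,30),(417.5,307)),((-55,31,2),(402,345)),((-55,-31,2),(429,331)),((-55,31,-30),(399.5,353.5)),((55,31,-30),(364,311))]
    T=[((64,-29,30),(389.5,198.5)),((64,29,30),(388,221.5)),((-55,-31,2),(433,203.5)),((-55,31,2),(431.3,225.8))]
    for a,b in((S,T),(S,[]),([],T)):
        x,e=fit(a,b,30,[450,-170,1.5]); print("bin",x[:2],np.degrees(x[2])); 
        print(e.tolist()) if len(a)*len(b) else 0
    S=[((0,210,235),(172,140.5)),((0,-210,235),(306,81.5)),((-7,34,200),(242,127)),((-7,-34,200),(263,117)),((-7,-48,200),(267.5,115.5))]
    T=[((0,210,235),(166.5,294)),((0,-210,235),(163.5,112)),((-5,41,200),(193,220)),((-5,-41,200),(186,188))]
    S=[((0,210,235),(171.5,140.5)),((0,-210,235),(305.5,82.5))]; T=[((0,210,235),(203,294.5)),((0,-210,235),(166,111.5))]
    for a,b in((S,T),(S,[]),([],T)):
        x,e=fit(a,b,0,[550,350,1.5]); print("rack",x[:2],np.degrees(x[2])); print(e.tolist())
    for uv in((401,184),(446,197),(449,221),(436,243)): print(uv,ray_z(t,uv,18)[:2])
E
python3 fit.py
```

```text
bin [ 539.56 -277.52] 83.27736165683385
[[-0.17193618485191564, -0.08007409473481175], [1.0619887568191757, -0.042785919015443596], [0.3530940375282512, 1.0189858657173545], [0.7875325708395167, -0.8207794090958487], [-0.4265766157809594, -0.591449275000798], [-0.6585915013245085, -2.3054471571056183], [0.017315832192878133, 1.1722116407626118], [-0.15686470409434605, 0.43558543302788166], [0.8931111840312269, 0.8036540773478009], [0.6918057173230636, -0.542177730113167], [-1.0280423769675053, 0.12691955393947296], [-0.8817886944688667, 0.42017024036340445]]
bin [ 539.35 -277.62] 83.11177440136775
bin [ 540.08 -277.7 ] 83.62744738853335
rack [565.1  272.85] 101.72556146714744
[[0.7090927261588149, 0.2063630531048375], [0.6666939057824948, -1.209424571262801], [-0.25430766623696854, 1.1023268023466244], [-0.12105625206532977, 0.2909817483989343]]
rack [563.43 272.98] 101.60791503910913
[[-0.19716529360604795, 0.3607488537593895], [0.2564075863650146, -1.0347429483382768]]
rack [566.68 272.46] 101.81235233790605
[[0.07316668016062522, 0.32579489842953535], [-0.07668934933042237, -0.3595557483163958]]
(401, 184) [ 621.79 -256.31]
(446, 197) [ 582.55 -379.67]
(449, 221) [ 515.82 -384.46]
(436, 243) [ 456.28 -345.57]
```

```bash
cat > plan.py <<'E'
import sys,numpy as np
# plan.py x y z yaw  tx ty tz tyaw n : rows in tool frame for n rows
a=list(map(float,sys.argv[1:9])); n=int(sys.argv[9])
x,y,z,w,tx,ty,tz,tw=a; c,s=np.cos(np.radians(w)),np.sin(np.radians(w))
d=np.array([tx-x,ty-y,tz-z])/1000
v=np.array([c*d[0]+s*d[1], s*d[0]-c*d[1], -d[2]]); r=-np.radians((tw-w+180)%360-180)
print("total",v.round(4),"dist",np.linalg.norm(v).round(4),"wz",r.round(3))
for i in range(1,n+1): print([*(v*i/n).round(3).tolist(),0,0,round(r*i/n,3)])
E
python3 plan.py 170.859 575.163 231.3 163.456 260 470 350 140 5
python3 plan.py 260 470 350 140 360 330 350 118 5
python3 plan.py 360 330 350 118 450 160 340 96 5
```

```text
total [-0.1154 -0.0754 -0.1187] dist 0.1819 wz 0.409
[-0.023, -0.015, -0.024, 0, 0, np.float64(0.082)]
[-0.046, -0.03, -0.047, 0, 0, np.float64(0.164)]
[-0.069, -0.045, -0.071, 0, 0, np.float64(0.246)]
[-0.092, -0.06, -0.095, 0, 0, np.float64(0.328)]
[-0.115, -0.075, -0.119, 0, 0, np.float64(0.409)]
total [-0.1666 -0.043  -0.    ] dist 0.172 wz 0.384
[-0.033, -0.009, -0.0, 0, 0, np.float64(0.077)]
[-0.067, -0.017, -0.0, 0, 0, np.float64(0.154)]
[-0.1, -0.026, -0.0, 0, 0, np.float64(0.23)]
[-0.133, -0.034, -0.0, 0, 0, np.float64(0.307)]
[-0.167, -0.043, -0.0, 0, 0, np.float64(0.384)]
total [-0.1924 -0.0003  0.01  ] dist 0.1926 wz 0.384
[-0.038, -0.0, 0.002, 0, 0, np.float64(0.077)]
[-0.077, -0.0, 0.004, 0, 0, np.float64(0.154)]
[-0.115, -0.0, 0.006, 0, 0, np.float64(0.23)]
[-0.154, -0.0, 0.008, 0, 0, np.float64(0.307)]
[-0.192, -0.0, 0.01, 0, 0, np.float64(0.384)]
```

Call:
{"method": "jog_arm", "body": {"targets": [[-0.02,-0.015,-0.03,0,0,0.08,0],[-0.045,-0.03,-0.06,0,0,0.16,0],[-0.07,-0.045,-0.085,0,0,0.25,0],[-0.095,-0.06,-0.105,0,0,0.33,0],[-0.115,-0.075,-0.12,0,0,0.41,0]]}}

```text
time: 0.52
tool_pos: [261.0, 469.5, 353.4]
tcp_rot: [179.9, 0.0, 139.7]
ft_force: [-0.1, 0.4, 0.5]
finger_gap: 85.0
```

Call:
{"method": "jog_arm", "body": {"targets": [[-0.033,-0.009,0,0,0,0.08,0],[-0.067,-0.017,0,0,0,0.16,0],[-0.1,-0.026,0,0,0,0.23,0],[-0.133,-0.034,0,0,0,0.31,0],[-0.167,-0.043,0,0,0,0.385,0]]}}

```text
time: 0.93
tool_pos: [360.4, 328.7, 350.9]
tcp_rot: [-180.0, 0.0, 117.7]
ft_force: [1.2, 0.4, -0.2]
finger_gap: 85.6
```

Call:
{"method": "jog_arm", "body": {"targets": [[-0.038,0,0.002,0,0,0.08,0],[-0.077,0,0.004,0,0,0.16,0],[-0.115,0,0.006,0,0,0.23,0],[-0.154,0,0.008,0,0,0.31,0],[-0.192,0,0.01,0,0,0.385,0]]}}

```text
time: 1.35
tool_pos: [450.1, 158.6, 340.9]
tcp_rot: [-180.0, 0.0, 95.6]
ft_force: [0.2, 0.6, 0.2]
finger_gap: 85.5
```

```bash
python3 plan.py 450.1 158.6 341 95.6 500 -20 310 88.5 5
python3 plan.py 500 -20 310 88.5 530 -200 260 83.3 5
python3 plan.py 530 -200 260 83.3 540 -277 120 83.3 5
```

```text
total [-0.1826  0.0322  0.031 ] dist 0.188 wz 0.124
[-0.037, 0.006, 0.006, 0, 0, np.float64(0.025)]
[-0.073, 0.013, 0.012, 0, 0, np.float64(0.05)]
[-0.11, 0.019, 0.019, 0, 0, np.float64(0.074)]
[-0.146, 0.026, 0.025, 0, 0, np.float64(0.099)]
[-0.183, 0.032, 0.031, 0, 0, np.float64(0.124)]
total [-0.1792  0.0347  0.05  ] dist 0.1892 wz 0.091
[-0.036, 0.007, 0.01, 0, 0, np.float64(0.018)]
[-0.072, 0.014, 0.02, 0, 0, np.float64(0.036)]
[-0.107, 0.021, 0.03, 0, 0, np.float64(0.054)]
[-0.143, 0.028, 0.04, 0, 0, np.float64(0.073)]
[-0.179, 0.035, 0.05, 0, 0, np.float64(0.091)]
total [-0.0753  0.0189  0.14  ] dist 0.1601 wz -0.0
[-0.015, 0.004, 0.028, 0, 0, np.float64(-0.0)]
[-0.03, 0.008, 0.056, 0, 0, np.float64(-0.0)]
[-0.045, 0.011, 0.084, 0, 0, np.float64(-0.0)]
[-0.06, 0.015, 0.112, 0, 0, np.float64(-0.0)]
[-0.075, 0.019, 0.14, 0, 0, np.float64(-0.0)]
```

Call:
{"method": "jog_arm", "body": {"targets": [[-0.037,0.006,0.006,0,0,0.025,0],[-0.073,0.013,0.012,0,0,0.05,0],[-0.11,0.019,0.019,0,0,0.074,0],[-0.146,0.026,0.025,0,0,0.1,0],[-0.183,0.032,0.031,0,0,0.124,0]]}}

```text
time: 1.77
tool_pos: [500.2, -20.1, 309.6]
tcp_rot: [-180.0, -0.0, 88.7]
ft_force: [0.7, -0.2, -0.1]
finger_gap: 85.2
```

Call:
{"method": "jog_arm", "body": {"targets": [[-0.036,0.007,0.01,0,0,0.018,0],[-0.072,0.014,0.02,0,0,0.036,0],[-0.107,0.021,0.03,0,0,0.054,0],[-0.143,0.028,0.04,0,0,0.073,0],[-0.179,0.035,0.05,0,0,0.091,0]]}}

```text
time: 2.18
tool_pos: [531.0, -199.8, 259.4]
tcp_rot: [-180.0, -0.0, 83.5]
ft_force: [0.6, -0.2, -0.0]
finger_gap: 85.5
```

Call:
{"method": "jog_arm", "body": {"targets": [[-0.02,0.005,0.028,0,0,0,0],[-0.04,0.01,0.056,0,0,0,0],[-0.06,0.015,0.085,0,0,0,0],[-0.07,0.018,0.115,0,0,0,0],[-0.075,0.019,0.14,0,0,0,0]]}}

```text
time: 2.6
tool_pos: [540.6, -276.0, 117.3]
tcp_rot: [-179.9, -0.0, 83.4]
ft_force: [0.8, 0.2, 0.0]
finger_gap: 85.5
```

Run:
```python
from h import *
from bench import r
for n in("side","top"):
    s=r.snapshot(n); pickle.dump(s,open(f"{n}1.pkl","wb"))
s=load("side1");crop(s,330,170,130,190,3.1,"d1.png");crop(load("top1"),340,150,140,110,5.5,"d2.png")
print(r.sense()["tool_pos"],r.sense()["tcp_rot"])
```

```text
[ 537.89584918 -273.48011395  113.89733868] [-179.44496827   -0.25229444   83.44426462]
```

View pics/d1.png

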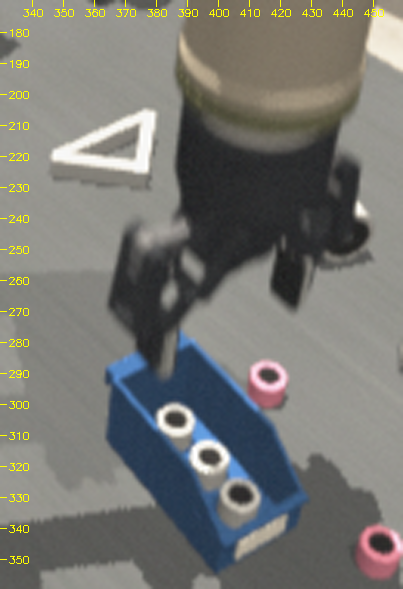

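View pics/d2.png

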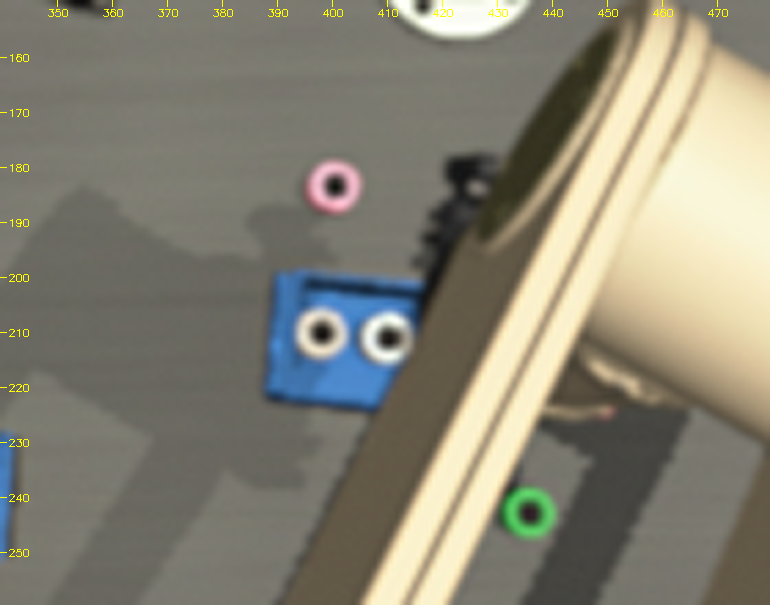

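Call:
{"method": "jog_arm", "body": {"targets": [[0,0,0.02,0,0,0,0],[0,0,0.03,0,0,0,0],[0,0,0.03,0,0,0,0]]}}

```text
time: 2.95
tool_pos: [540.7, -273.5, 88.8]
tcp_rot: [-179.8, -0.1, 83.6]
ft_force: [-0.5, 1.4, -0.0]
finger_gap: 85.6
```

Run:
```python
from bench import r
s=r.sense();print(s["time"],s["tool_pos"],s["tcp_rot"],s["qd"])
```

```text
2.95 [ 540.67061737 -273.51612592   88.81157622] [-1.79831981e+02 -8.45879380e-02  8.35502311e+01] [ 0.03286884 -1.23659833 -1.25911492 -0.06600641  1.72983764 -0.04961723]
```

Call:
{"method": "jog_arm", "body": {"targets": [[-0.001,0,0.015,0,0,0,0],[-0.002,0,0.03,0,0,0,0],[-0.002,0,0.045,0,0,0,0],[-0.002,0,0.06,0,0,0,0],[-0.002,0,0.07,0,0,0,0]]}}

```text
time: 3.37
tool_pos: [541.8, -276.4, 20.6]
tcp_rot: [180.0, 0.0, 83.6]
ft_force: [0.4, -0.1, -0.3]
finger_gap: 85.7
```

Call:
{"method": "jog_arm", "body": {"targets": [[0,0,0,0,0,0,0],[0,0,0,0,0,0,0.1],[0,0,0,0,0,0,0.2],[0,0,0,0,0,0,0.25],[0,0,0,0,0,0,0.3]], "newtons": 35}}

```text
time: 3.78
tool_pos: [542.2, -277.2, 22.0]
tcp_rot: [179.9, 0.1, 83.5]
ft_force: [-3.2, 1.7, 8.2]
finger_gap: 61.6
```

Call:
{"method": "jog_arm", "body": {"targets": [[0,0,0,0,0,0,0.4],[0,0,0,0,0,0,0.5],[0,0,0,0,0,0,0.5],[0,0,0,0,0,0,0.5],[0,0,0,0,0,0,0.5]], "newtons": 35}}

```text
time: 4.2
tool_pos: [542.2, -277.2, 21.9]
tcp_rot: [179.9, 0.1, 83.5]
ft_force: [-1.5, 0.7, 6.4]
finger_gap: 61.4
```

Run:
```python
from h import *
from bench import r
s=r.sense();print(s)
for n in("side",):
    s=r.snapshot(n); pickle.dump(s,open(f"{n}2.pkl","wb"))
s=load("side2");crop(s,330,200,130,160,3.6,"e1.png")
```

```text
{'time': 4.2, 'joint_pos': array([-3.18988154e+01,  1.96692965e+01,  9.40396767e+01, -1.38783422e-02,
        6.61934786e+01, -2.54209410e+01]), 'qd': array([ 0.0275659 ,  0.06973395,  0.02910952, -0.10689392, -0.10078733,
       -0.02037129]), 'joint_efforts': array([ 2.24160505e-01, -5.87452340e+01, -4.27599728e+01,  3.34086763e-01,
       -1.21431839e+00,  2.90994393e-02]), 'tool_pos': array([ 542.15871797, -277.23627665,   21.94574622]), 'tcp_rot': array([1.79917352e+02, 5.33504305e-02, 8.35276783e+01]), 'ft_force': array([-1.49815216,  0.68402544,  6.36814984]), 'wrist_torque': array([0.19586717, 0.69123835, 0.03552359]), 'finger_gap': 61.36762565242712}
```

View pics/e1.png

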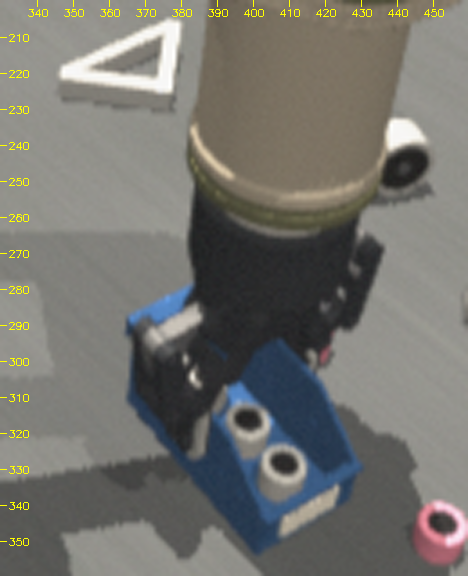

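Call:
{"method": "jog_arm", "body": {"targets": [[0,0,-0.004,0,0,0,0.5],[0,0,-0.01,0,0,0,0.5],[0,0,-0.02,0,0,0,0.5],[0,0,-0.03,0,0,0,0.5],[0,0,-0.04,0,0,0,0.5]], "newtons": 40}}

```text
time: 4.67
tool_pos: [541.7, -276.8, 61.6]
tcp_rot: [180.0, 0.0, 83.5]
ft_force: [1.6, 0.3, -3.0]
finger_gap: 61.4
```

Call:
{"method": "jog_arm", "body": {"targets": [[0,0,-0.015,0,0,0,0.5],[0,0,-0.035,0,0,0,0.5],[0,0,-0.055,0,0,0,0.5],[0,0,-0.065,0,0,0,0.5],[0,0,-0.07,0,0,0,0.5]]}}

```text
time: 5.08
tool_pos: [542.9, -277.5, 133.6]
tcp_rot: [179.8, 0.1, 83.5]
ft_force: [1.0, -0.2, -3.4]
finger_gap: 61.3
```

Run:
```python
from h import *
from bench import r
s=r.sense();print(s["tool_pos"],s["tcp_rot"],s["ft_force"],s["wrist_torque"],s["finger_gap"])
for n in("side",):
    s=r.snapshot(n); pickle.dump(s,open(f"{n}3.pkl","wb"))
s=load("side3");crop(s,330,150,130,170,3.5,"f1.png")
```

```text
[ 542.93693601 -277.53452164  133.61499754] [1.79756329e+02 1.13813753e-01 8.35253319e+01] [ 0.95273503 -0.16535877 -3.43135892] [-0.01902456 -0.04440185  0.01048077] 61.25952274028245
```

View pics/f1.png

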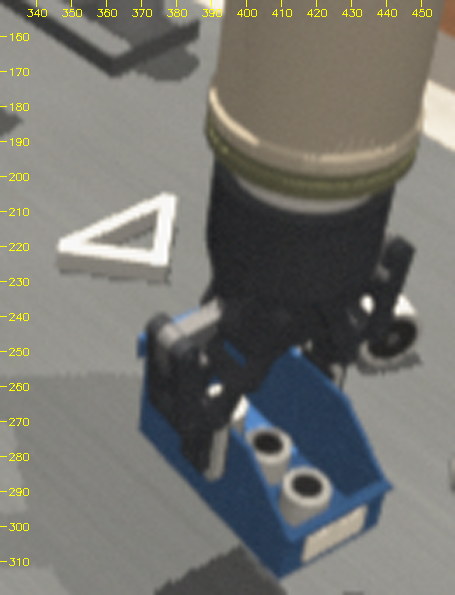

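```bash
cat >> h.py <<'E'
RO=np.array([565.1,272.85]);RY=np.radians(101.7)
def rack(p):
    d=np.asarray(p)[:2]-RO; c,s=np.cos(RY),np.sin(RY); return np.array([c*d[0]+s*d[1],-s*d[0]+c*d[1]])
def unrack(x,y):
    c,s=np.cos(RY),np.sin(RY); return RO+np.array([c*x-s*y,s*x+c*y])
E
python3 - <<'E'
from h import *
np.set_printoptions(precision=1,suppress=True)
s=load("side0");t=load("top0")
for c,u,z in((s,(201,145),203),(s,(221,135.5),203),(s,(280,107.5),203),(s,(296.5,100.5),203),(t,(202,243),203),(t,(207.5,267),203),(t,(180,138),203),(t,(186,162),203),
  (s,(242,127),200),(s,(263,117),200),(s,(267,115.5),200),(t,(193,220),200),(t,(186,188),200)):
    print(u,rack(ray_z(c,u,z)))
for x in(-64-50-0,-64-10):print(x,unrack(x,0))
E
python3 plan.py 542.5 -277.3 132 83.5 555 -150 190 90 5
python3 plan.py 555 -150 190 90 572 25 190 98 5
python3 plan.py 572 25 190 98 588.2 161.2 190 101.7 5
```

```text
(201, 145) [-11.7 151.9]
(221, 135.5) [-11.5  95.7]
(280, 107.5) [-11.1 -96.2]
(296.5, 100.5) [ -14.5 -154.6]
(202, 243) [-11.6  96.7]
(207.5, 267) [-13.  152.5]
(180, 138) [  -9.9 -154. ]
(186, 162) [-12.5 -95.1]
(242, 127) [-12.4  33.7]
(263, 117) [-12.4 -34.9]
(267, 115.5) [-14.  -47.1]
(193, 220) [-0.9 40.3]
(186, 188) [  0.3 -36. ]
-114 [588.2 161.2]
-74 [580.1 200.4]
total [ 0.1279 -0.002  -0.058 ] dist 0.1404 wz -0.113
[0.026, -0.0, -0.012, 0, 0, np.float64(-0.023)]
[0.051, -0.001, -0.023, 0, 0, np.float64(-0.045)]
[0.077, -0.001, -0.035, 0, 0, np.float64(-0.068)]
[0.102, -0.002, -0.046, 0, 0, np.float64(-0.091)]
[0.128, -0.002, -0.058, 0, 0, np.float64(-0.113)]
total [ 0.175  0.017 -0.   ] dist 0.1758 wz -0.14
[0.035, 0.003, -0.0, 0, 0, np.float64(-0.028)]
[0.07, 0.007, -0.0, 0, 0, np.float64(-0.056)]
[0.105, 0.01, -0.0, 0, 0, np.float64(-0.084)]
[0.14, 0.014, -0.0, 0, 0, np.float64(-0.112)]
[0.175, 0.017, -0.0, 0, 0, np.float64(-0.14)]
total [ 0.1326  0.035  -0.    ] dist 0.1372 wz -0.065
[0.027, 0.007, -0.0, 0, 0, np.float64(-0.013)]
[0.053, 0.014, -0.0, 0, 0, np.float64(-0.026)]
[0.08, 0.021, -0.0, 0, 0, np.float64(-0.039)]
[0.106, 0.028, -0.0, 0, 0, np.float64(-0.052)]
[0.133, 0.035, -0.0, 0, 0, np.float64(-0.065)]
```

Call:
{"method": "jog_arm", "body": {"targets": [[0.008,0,-0.008,0,0,-0.01,0.5],[0.025,0,-0.02,0,0,-0.025,0.5],[0.047,0,-0.034,0,0,-0.045,0.5],[0.07,-0.001,-0.046,0,0,-0.065,0.5],[0.093,-0.001,-0.058,0,0,-0.085,0.5]]}}

```text
time: 5.55
tool_pos: [550.1, -182.4, 187.6]
tcp_rot: [-179.9, -0.1, 88.5]
ft_force: [0.2, -1.2, -3.5]
finger_gap: 61.5
```

Call:
{"method": "jog_arm", "body": {"targets": [[0.025,0.001,0,0,0,-0.02,0.5],[0.05,0.003,0,0,0,-0.04,0.5],[0.075,0.005,0,0,0,-0.06,0.5],[0.1,0.007,0,0,0,-0.08,0.5],[0.125,0.009,0,0,0,-0.1,0.5]]}}

```text
time: 5.97
tool_pos: [562.5, -57.5, 187.0]
tcp_rot: [-179.9, -0.0, 94.2]
ft_force: [0.2, -0.5, -3.9]
finger_gap: 61.7
```

Call:
{"method": "jog_arm", "body": {"targets": [[0.025,0.003,0,0,0,-0.015,0.5],[0.05,0.007,0,0,0,-0.03,0.5],[0.075,0.01,0,0,0,-0.045,0.5],[0.1,0.013,0,0,0,-0.06,0.5],[0.12,0.016,0,0,0,-0.075,0.5]]}}

```text
time: 6.38
tool_pos: [569.5, 63.8, 187.0]
tcp_rot: [-179.9, -0.1, 98.5]
ft_force: [0.1, -0.3, -3.7]
finger_gap: 61.5
```

```bash
python3 plan.py 569.5 63.8 187 98.5 588.2 161.2 189 101.7 5
```

```text
total [ 0.0936  0.0329 -0.002 ] dist 0.0992 wz -0.056
[0.019, 0.007, -0.0, 0, 0, np.float64(-0.011)]
[0.037, 0.013, -0.001, 0, 0, np.float64(-0.022)]
[0.056, 0.02, -0.001, 0, 0, np.float64(-0.034)]
[0.075, 0.026, -0.002, 0, 0, np.float64(-0.045)]
[0.094, 0.033, -0.002, 0, 0, np.float64(-0.056)]
```

Call:
{"method": "jog_arm", "body": {"targets": [[0.024,0.008,0,0,0,-0.015,0.5],[0.048,0.017,0,0,0,-0.03,0.5],[0.07,0.024,-0.001,0,0,-0.042,0.5],[0.086,0.03,-0.002,0,0,-0.052,0.5],[0.094,0.033,-0.002,0,0,-0.056,0.5]]}}

```text
time: 6.8
tool_pos: [588.7, 161.9, 189.1]
tcp_rot: [-179.9, -0.1, 101.8]
ft_force: [0.6, -0.5, -3.6]
finger_gap: 61.6
```

Call:
{"method": "jog_arm", "body": {"targets": [[0,0,0,0,0,0,0.5],[0,0,0,0,0,0,0.5]]}}

```text
time: 6.97
tool_pos: [589.0, 159.1, 189.4]
tcp_rot: [-179.9, 0.0, 101.7]
ft_force: [1.4, 0.1, -3.4]
finger_gap: 61.5
```

Run:
```python
from h import *
from bench import r
s=r.sense();print(s["time"],s["tool_pos"],s["tcp_rot"],s["ft_force"],s["wrist_torque"],s["finger_gap"]);print(rack(s["tool_pos"]))
for n in("side","top"):
    s=r.snapshot(n); pickle.dump(s,open(f"{n}4.pkl","wb"))
crop(load("side4"),190,50,140,150,4,"g1.png");crop(load("top4"),160,120,130,140,4.2,"g2.png")
```

```text
6.9667 [589.01708736 159.08809679 189.37300514] [-1.79896407e+02  2.46874470e-02  1.01678160e+02] [ 1.43313983  0.06940041 -3.37697517] [-0.03156453 -0.00474625 -0.00947111] 61.47871131464974
[-116.24833206   -0.35068884]
```

View pics/g1.png

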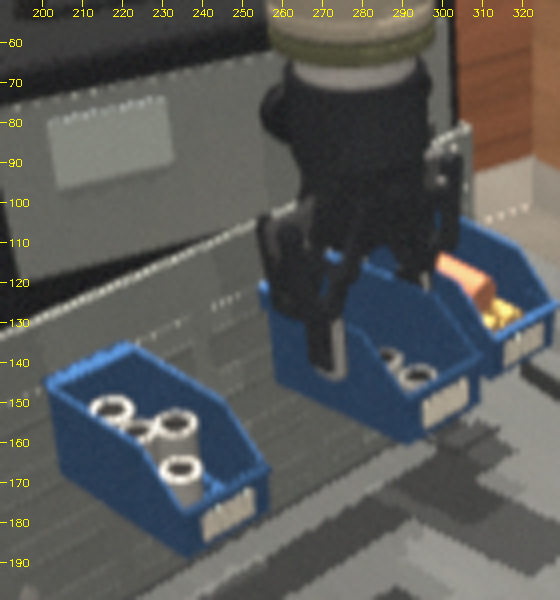

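View pics/g2.png

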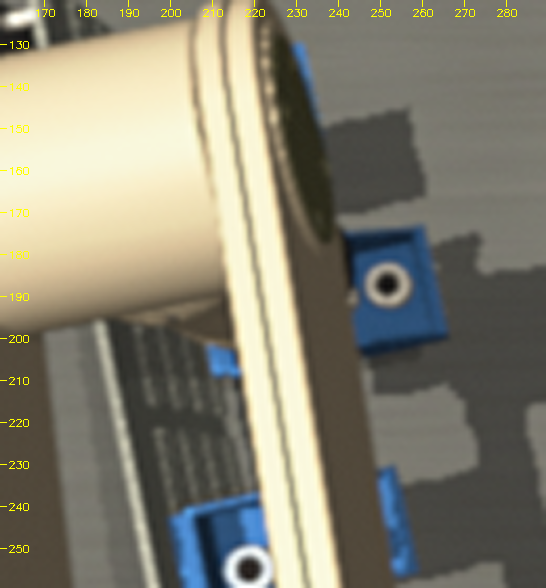

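Run:
```python
import fit; from h import *
np.set_printoptions(precision=2,suppress=True)
fit.s=load("side4");fit.t=load("top4")
S=[((64,29,30),(255,120.5)),((-22,-31,30),(298,124)),((-55,31,2),(292.5,150)),((-55,-31,2),(309.5,138.5)),((-55,31,-30),(292,160)),((55,31,-30),(258.3,145.8))]
T=[((64,29,30),(209.5,208.5)),((-55,-31,2),(260.7,173.8)),((-55,31,2),(266,199.3))]
for z in(193,197,201):
  for a,b in((S,T),(S,[]),([],T)):
    x,e=fit.fit(a,b,z,[589,160,1.77]); print(z,x[:2],np.degrees(x[2]),rack(x[:2]),abs(e).mean()); 
x,e=fit.fit(S,T,197,[589,160,1.77]);print(e)
```

```text
193 [591.16 160.48] 101.17135495368477 [-115.32   -2.73] 0.9059750299932006
193 [593.33 163.95] 102.58069703900512 [-112.36   -5.56] 0.6424718703108224
193 [590.16 157.39] 100.20157129540735 [-118.14   -1.12] 0.6063725731038355
197 [589.62 157.13] 101.01511269499372 [-118.28   -0.54] 0.7069207877567342
197 [589.7 158. ] 102.3479294322559 [-117.45   -0.8 ] 0.6745987212571549
197 [589.72 156.78] 100.12903744568864 [-118.65   -0.57] 0.5743389958048178
201 [588.32 154.83] 101.1181316853091 [-120.27    1.2 ] 0.8022500467783308
201 [586.07 152.01] 102.12776952487582 [-122.58    3.98] 0.7083293682475992
201 [589.28 156.15] 100.06311013883474 [-119.18   -0.01] 0.5406002468068986
[[-0.57  0.67]
 [ 1.2  -0.52]
 [-1.47 -0.49]
 [ 0.53  0.43]
 [-0.29  1.75]
 [ 0.57 -0.48]
 [ 1.73  0.14]
 [-0.76 -0.35]
 [-0.7   0.07]]
```

Call:
{"method": "jog_arm", "body": {"targets": [[0.005,0,0,0,0,0,0.5],[0.012,0,0,0,0,0,0.5],[0.02,0,0,0,0,0,0.5],[0.027,0,0,0,0,0,0.5],[0.032,0,0,0,0,0,0.5]]}}

```text
time: 7.48
tool_pos: [583.0, 191.6, 190.4]
tcp_rot: [180.0, -0.0, 101.7]
ft_force: [-0.2, 0.2, -2.5]
finger_gap: 61.6
```

Call:
{"method": "jog_arm", "body": {"targets": [[0.002,0,0,0,0,0,0.5],[0.003,0,0,0,0,0,0.5],[0.003,0,0,0,0,0,0.5],[0.003,0,0,0,0,0,0.5]]}}

```text
time: 7.82
tool_pos: [582.7, 193.4, 190.3]
tcp_rot: [180.0, 0.0, 101.6]
ft_force: [0.6, 0.4, -4.6]
finger_gap: 61.3
```

Run:
```python
from h import *
from bench import r
s=r.sense();print(s["time"],s["tool_pos"],s["tcp_rot"],s["ft_force"],s["wrist_torque"],s["finger_gap"]);print(rack(s["tool_pos"]))
for n in("side","top"):
    s=r.snapshot(n); pickle.dump(s,open(f"{n}5.pkl","wb"))
crop(load("side5"),230,70,90,90,6.5,"k1.png");crop(load("top5"),160,160,90,80,6.5,"k2.png")
```

```text
7.8167 [582.67359203 193.4166177  190.31260114] [1.79998776e+02 1.02017202e-02 1.01636294e+02] [ 0.59798951  0.38767136 -4.58424637] [-0.02952644  0.03936254  0.00179581] 61.32286274214724
[-81.34668107  -1.10038143]
```

View pics/k1.png

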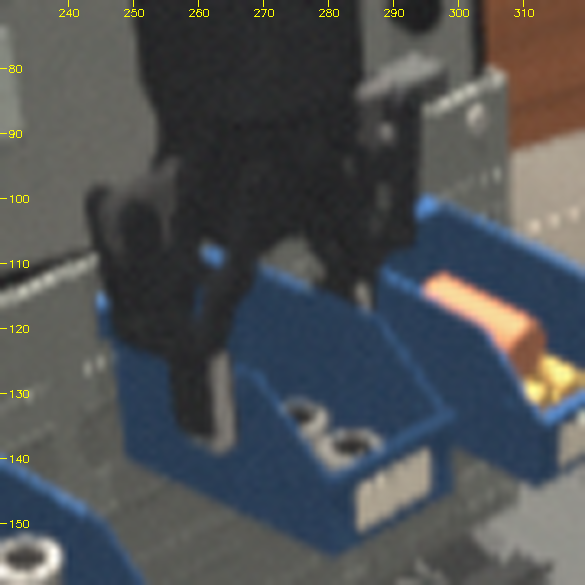

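View pics/k2.png

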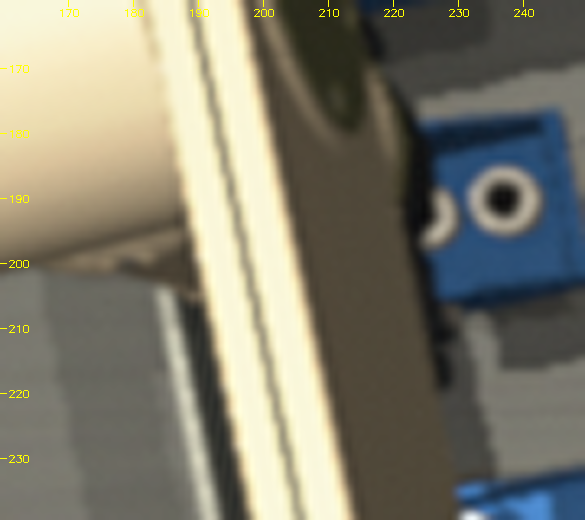

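Call:
{"method": "jog_arm", "body": {"targets": [[0.002,0,0,0,0,0,0.5],[0.004,0,0,0,0,0,0.5],[0.006,0,0,0,0,0,0.5],[0.006,0,0,0,0,0,0.5]]}}

```text
time: 8.25
tool_pos: [581.3, 199.8, 190.3]
tcp_rot: [-180.0, -0.0, 101.6]
ft_force: [-0.6, 0.5, -4.4]
finger_gap: 61.3
```

Call:
{"method": "jog_arm", "body": {"targets": [[0.001,0,0,0,0,0,0.5],[0.002,0,0,0,0,0,0.5],[0.003,0,0,0,0,0,0.5]]}}

```text
time: 8.5
tool_pos: [580.8, 202.4, 190.3]
tcp_rot: [-180.0, 0.0, 101.6]
ft_force: [0.0, -0.4, -3.1]
finger_gap: 61.4
```

Call:
{"method": "jog_arm", "body": {"targets": [[0.001,0,0,0,0,0,0.5],[0.002,0,0,0,0,0,0.5],[0.002,0,0,0,0,0,0.5]]}}

```text
time: 8.75
tool_pos: [580.4, 204.5, 190.3]
tcp_rot: [180.0, -0.0, 101.6]
ft_force: [0.3, -0.3, -3.8]
finger_gap: 61.5
```

Call:
{"method": "jog_arm", "body": {"targets": [[0.001,0,0,0,0,0,0.5],[0.0015,0,0,0,0,0,0.5],[0.0015,0,0,0,0,0,0.5]]}}

```text
time: 9.0
tool_pos: [580.1, 205.8, 190.3]
tcp_rot: [180.0, -0.0, 101.6]
ft_force: [0.2, 0.0, -3.5]
finger_gap: 61.6
```

Call:
{"method": "jog_arm", "body": {"targets": [[0.001,0,0,0,0,0,0.5],[0.0015,0,0,0,0,0,0.5],[0.0015,0,0,0,0,0,0.5]]}}

```text
time: 9.25
tool_pos: [579.8, 207.3, 190.3]
tcp_rot: [180.0, 0.0, 101.6]
ft_force: [-0.1, -0.6, -2.9]
finger_gap: 61.6
```

Call:
{"method": "jog_arm", "body": {"targets": [[0.001,0,0,0,0,0,0.5],[0.0015,0,0,0,0,0,0.5],[0.0015,0,0,0,0,0,0.5]]}}

```text
time: 9.5
tool_pos: [579.8, 207.3, 190.4]
tcp_rot: [-180.0, 0.1, 101.6]
ft_force: [0.8, -5.6, -2.5]
finger_gap: 61.3
```

Call:
{"method": "jog_arm", "body": {"targets": [[-0.001,0,0.001,0,0,0,0.5],[-0.001,0,0.003,0,0,0,0.5],[-0.001,0,0.005,0,0,0,0.5],[-0.001,0,0.007,0,0,0,0.5],[-0.001,0,0.008,0,0,0,0.5]]}}

```text
time: 9.92
tool_pos: [579.8, 207.3, 182.1]
tcp_rot: [-180.0, 0.0, 101.6]
ft_force: [0.9, -4.6, -1.5]
finger_gap: 61.9
```

Call:
{"method": "jog_arm", "body": {"targets": [[0,0,0.001,0,0,0,0.5],[0,0,0.002,0,0,0,0.5],[0,0,0.003,0,0,0,0.5],[0,0,0.004,0,0,0,0.5]]}}

```text
time: 10.25
tool_pos: [579.9, 207.4, 178.4]
tcp_rot: [180.0, 0.0, 101.6]
ft_force: [0.8, -5.4, -0.1]
finger_gap: 61.3
```

Call:
{"method": "jog_arm", "body": {"targets": [[0,0,0.001,0,0,0,0.5],[0,0,0.002,0,0,0,0.5],[0,0,0.003,0,0,0,0.5]]}}

```text
time: 10.5
tool_pos: [579.9, 207.4, 175.5]
tcp_rot: [180.0, 0.0, 101.6]
ft_force: [0.3, -5.2, -0.6]
finger_gap: 61.3
```

Call:
{"method": "jog_arm", "body": {"targets": [[-0.0005,0,0.001,0,0,0,0.5],[-0.0005,0,0.002,0,0,0,0.5],[-0.0005,0,0.003,0,0,0,0.5],[-0.0005,0,0.004,0,0,0,0.5]]}}

```text
time: 10.83
tool_pos: [579.7, 207.3, 171.1]
tcp_rot: [-180.0, -0.0, 101.6]
ft_force: [-0.0, -2.5, -2.1]
finger_gap: 61.5
```

Call:
{"method": "jog_arm", "body": {"targets": [[-0.0005,0,0.001,0,0,0,0.5],[-0.0005,0,0.002,0,0,0,0.5],[-0.0005,0,0.003,0,0,0,0.5]]}}

```text
time: 11.08
tool_pos: [579.6, 207.0, 167.9]
tcp_rot: [-180.0, -0.0, 101.6]
ft_force: [0.2, 0.2, -3.4]
finger_gap: 61.3
```

Call:
{"method": "jog_arm", "body": {"targets": [[0,0,0.001,0,0,0,0.5],[0,0,0.002,0,0,0,0.5],[0,0,0.002,0,0,0,0.5]]}}

```text
time: 11.33
tool_pos: [579.7, 206.8, 165.9]
tcp_rot: [-180.0, -0.0, 101.6]
ft_force: [-0.4, -0.4, -3.4]
finger_gap: 61.6
```

Call:
{"method": "jog_arm", "body": {"targets": [[0,0,0.001,0,0,0,0.5],[0,0,0.001,0,0,0,0.5]]}}

```text
time: 11.5
tool_pos: [579.8, 206.7, 165.1]
tcp_rot: [-180.0, -0.0, 101.6]
ft_force: [-0.3, 0.4, -2.8]
finger_gap: 61.5
```

Call:
{"method": "jog_arm", "body": {"targets": [[0,0,0.001,0,0,0,0.5],[0,0,0.001,0,0,0,0.5]]}}

```text
time: 11.67
tool_pos: [580.1, 206.8, 164.9]
tcp_rot: [180.0, -0.0, 101.6]
ft_force: [-1.3, -0.1, -0.5]
finger_gap: 61.8
```

Call:
{"method": "jog_arm", "body": {"targets": [[0,0,0.001,0,0,0,0.5],[0,0,0.001,0,0,0,0.5]]}}

```text
time: 11.83
tool_pos: [580.2, 206.9, 164.2]
tcp_rot: [179.9, -0.0, 101.6]
ft_force: [-2.3, -0.7, 5.0]
finger_gap: 61.5
```

Run:
```python
from h import *
from bench import r
s=r.sense();print(s["time"],s["tool_pos"],s["tcp_rot"],s["ft_force"],s["wrist_torque"],s["finger_gap"]);print(rack(s["tool_pos"]))
s=r.snapshot("side"); pickle.dump(s,open("side6.pkl","wb"))
crop(s,230,80,90,90,6.5,"m1.png")
```

```text
11.8333 [580.19452322 206.90025693 164.20626729] [ 1.79939780e+02 -1.74789190e-02  1.01635566e+02] [-2.29918204 -0.70281054  4.95924091] [0.27398018 0.61978996 0.21618118] 61.52266082620559
[-67.6404703   -1.40713142]
```

View pics/m1.png

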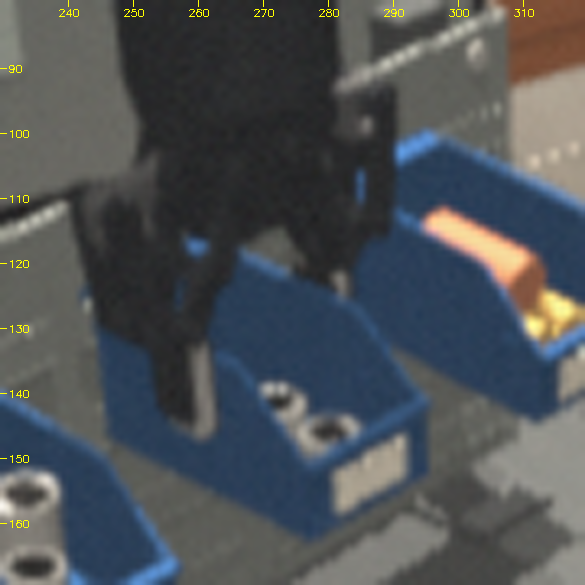

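Call:
{"method": "jog_arm", "body": {"targets": [[0,0,-0.0005,0,0,0,0.5],[0,0,-0.0007,0,0,0,0.5],[0,0,-0.0007,0,0,0,0.4]], "newtons": 20}}

```text
time: 12.13
tool_pos: [580.1, 206.9, 164.2]
tcp_rot: [180.0, -0.0, 101.6]
ft_force: [-1.7, 0.1, 3.4]
finger_gap: 61.9
```

Call:
{"method": "jog_arm", "body": {"targets": [[0,0,0,0,0,0,0.3],[0,0,0,0,0,0,0.27],[0,0,0,0,0,0,0.25],[0,0,0,0,0,0,0.23],[0,0,0,0,0,0,0.21]]}}

```text
time: 12.55
tool_pos: [579.9, 206.5, 163.7]
tcp_rot: [-180.0, 0.0, 101.6]
ft_force: [-0.8, 0.5, -0.1]
finger_gap: 67.4
```

Call:
{"method": "jog_arm", "body": {"targets": [[0,0,0,0,0,0,0.18],[0,0,0,0,0,0,0.15],[0,0,0,0,0,0,0.1],[0,0,0,0,0,0,0.05],[0,0,0,0,0,0,0.0]]}}

```text
time: 12.97
tool_pos: [580.0, 206.7, 164.0]
tcp_rot: [180.0, 0.0, 101.6]
ft_force: [-0.1, -0.3, 0.8]
finger_gap: 85.2
```

Call:
{"method": "jog_arm", "body": {"targets": [[0,0,0,0,0,0,0],[0,0,0,0,0,0,0],[0,0,0,0,0,0,0]]}}

```text
time: 13.22
tool_pos: [579.9, 206.7, 164.0]
tcp_rot: [180.0, 0.0, 101.6]
ft_force: [-0.0, -0.0, 0.1]
finger_gap: 85.6
```

Run:
```python
from h import *
from bench import r
s=r.sense();print(s["time"],s["tool_pos"],s["tcp_rot"],s["ft_force"],s["wrist_torque"],s["finger_gap"]);print(rack(s["tool_pos"]))
s=r.snapshot("side"); pickle.dump(s,open("side7.pkl","wb"))
crop(s,230,80,90,90,6.5,"n1.png")
```

```text
13.2167 [579.92213591 206.70274761 163.99955155] [1.79998475e+02 6.19152575e-04 1.01631480e+02] [-0.01598894 -0.03387357  0.05870324] [ 0.01466672 -0.03578682  0.01410643] 85.59012461727143
[-67.77863925  -1.10035118]
```

View pics/n1.png

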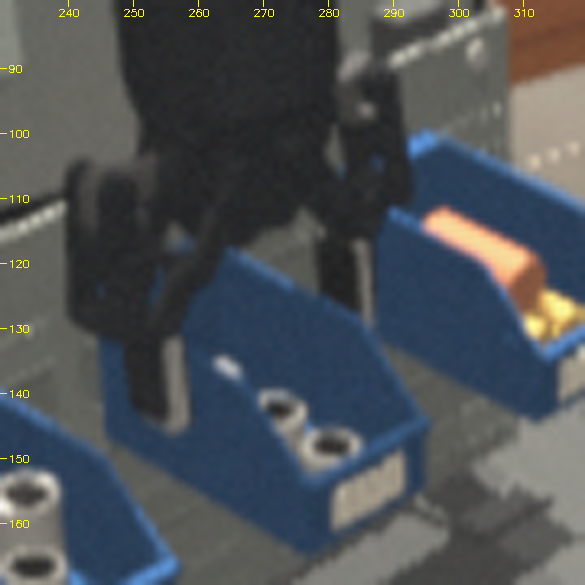

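Call:
{"method": "jog_arm", "body": {"targets": [[0,0,-0.005,0,0,0,0],[0,0,-0.015,0,0,0,0],[0,0,-0.03,0,0,0,0],[0,0,-0.05,0,0,0,0],[0,0,-0.07,0,0,0,0]]}}

```text
time: 13.68
tool_pos: [579.7, 206.7, 235.5]
tcp_rot: [-180.0, -0.0, 101.6]
ft_force: [0.0, -0.2, 0.0]
finger_gap: 85.3
```

Call:
{"method": "jog_arm", "body": {"targets": [[0,0,-0.025,0,0,0,0],[-0.01,0,-0.05,0,0,0,0],[-0.03,0,-0.07,0,0,0,0],[-0.06,0,-0.09,0,0,0,0],[-0.095,0,-0.1,0,0,0,0]]}}

```text
time: 14.1
tool_pos: [599.8, 114.1, 338.9]
tcp_rot: [179.7, 0.0, 101.8]
ft_force: [1.4, -0.3, 0.7]
finger_gap: 85.5
```

Call:
{"method": "jog_arm", "body": {"targets": [[-0.035,0,0,0,0,0,0],[-0.07,0,0,0,0,0,0],[-0.105,0,0,0,0,0,0],[-0.14,0,0,0,0,0,0],[-0.17,0,0,0,0,0,0]]}}

```text
time: 14.52
tool_pos: [633.5, -55.3, 335.4]
tcp_rot: [179.9, 0.1, 101.6]
ft_force: [0.1, 0.3, 0.7]
finger_gap: 85.2
```

Call:
{"method": "jog_arm", "body": {"targets": [[-0.03,0,0,0,0,0,0],[-0.06,0,0,0,0,0,0],[-0.08,0,0,0,0,0,0],[-0.09,0,0,0,0,0,0],[-0.09,0,0,0,0,0,0]]}}

```text
time: 14.93
tool_pos: [651.5, -143.1, 334.4]
tcp_rot: [180.0, 0.0, 101.5]
ft_force: [-0.4, 0.0, 0.2]
finger_gap: 85.6
```

Run:
```python
from h import *
from bench import r
for n in("side","top"):
    s=r.snapshot(n); pickle.dump(s,open(f"{n}8.pkl","wb"))
    cv2.imwrite(f"pics/{n}8.png",s["pixels"][:,:,::-1])
crop(load("side8"),185,80,150,120,5,"p1.png");crop(load("top8"),150,110,125,180,3.3,"p2.png")
```

```text
(no output)
```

View pics/p1.png

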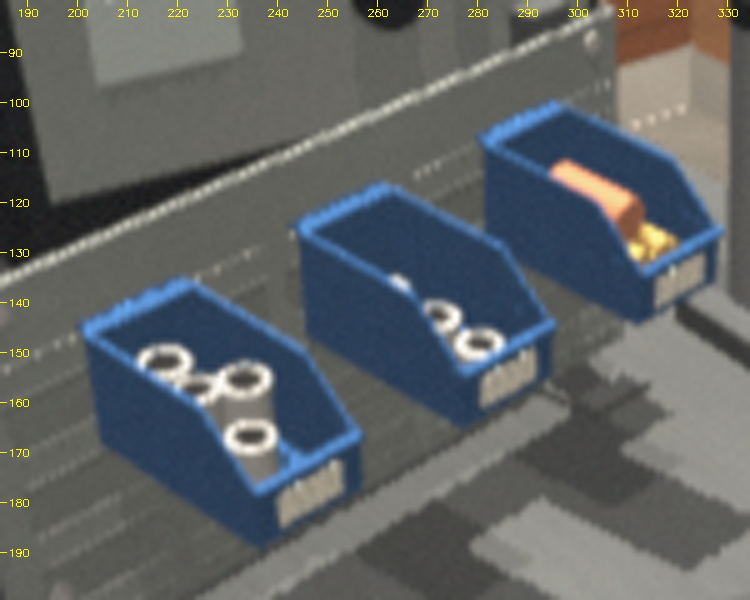

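View pics/p2.png

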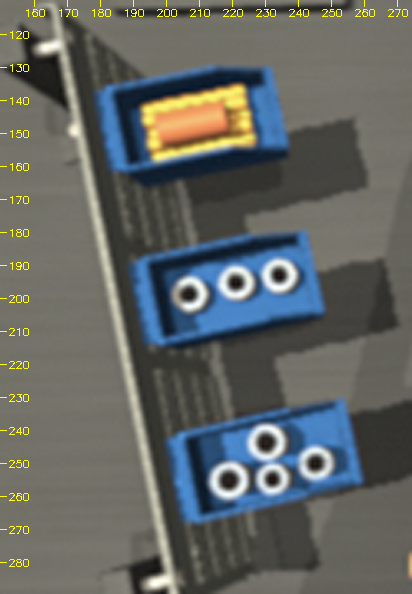

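View pics/top8.png

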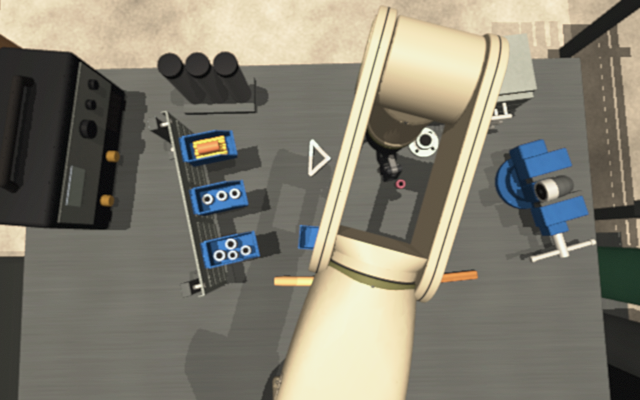

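The close crop shows the bin at side (270,145)/top (220,195), hanging parallel to its neighbours and as far nose-down as they are. Its lip at (245,126)-(262,117) is in line with theirs, all three bungs are inside, and the neighbours are at the same pixels as before.

Run:
```python
from h import *
from bench import r
np.set_printoptions(precision=1,suppress=True)
for u in((245,126.5),(262,117)): print(rack(ray_z(load("side8"),u,203)))
print(r.sense()["time"],r.hand_in())
```

```text
[-20.6  30.9]
[-15.1 -29.4]
the job is handed in; nothing more can be done
15.0333 None
```

The bin with the three weld bungs now hangs on the top row of louvers, midway between the two hanging bins. I handed the job in at 15.0 s of the 51 s allowed.

**What I did:** I gripped the bin across its side walls and lifted it upright. I then brought the lip over the louver until it touched the sheet, with about 5 N of contact. I slid it down until the lip caught, with the underside at about 143 mm as specified, then opened the gripper and backed away.

**Checks that agreed:** After release the wrist force read about 0. The last pictures show the bin parallel to its neighbours and as far nose-down as they are, with all three bungs inside. The hanging bins are at the same pixels as before.

**Checks that disagreed or were incomplete:**
- **Lip position:** My last quick reading put the two lip ends 15 and 21 mm in front of my rack reference, with the lip about 5° out of square. The neighbours read 11–12 mm by the same method. I picked those two pixels roughly, and re-reading the crop afterwards put them about one pixel (about 3 mm) further back. The top view shows the bin square, but I did not rerun the calculation before handing in.
- **Sideways position:** The same reading puts the bin within about 1 mm of the middle of the row.
- **Bench items:** The arm hid the elbow, the green bung and two of the pink bungs, and part of the tray, hammer and brush, in the final top view. I did not look at the final side picture of the bench. I noticed no contact with any of them.

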